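Set the index and hold the spring jaw open

ROBOT

A 7-joint arm with a two-finger parallel gripper is mounted at the origin on a cart in front of the work surface, level with it; the furniture and walls round the work are solid. World frame = base frame: x ahead of the robot, y to its left, z up, the work surface at z = 0. Lengths are in m, angles in rad, forces in N, time in s.
With the tool pointing down it reaches from about 0.4 to 0.85 m from the base axis. Payload 4.4 kg.
Tool frame: the origin (TCP) lies where the fingers leave the gripper's body, on its centre line; the fingertips stand 97 mm ahead of it and the grasp point (between the pads) lies 78 mm ahead of it; z points along the fingers, y is the line along which they close (so a half turn about z gives the same grasp; the last joint's range is limited). The gripper opens to 94 mm and grips with 3 to 60 N. Pads are 16 mm wide; open, the fingers measure 119 mm over their backs; the gripper's body (75 mm by 177 mm) begins 78 mm behind the grasp point.
Start: joints at [1.081, 0.628, 0.038, 1.517, -0.027, 0.996, -0.02], TCP at [0.267, -0.592, 0.303] pointing down, gripper open.
Joint ranges: [-3.06, 3.06], [-0.37, 2.12], [-1.25, 1.32], [0.18, 2.47], [-1.1, 4.24], [0.23, 1.98], [-2.94, 2.94]. Speed limits (rad/s): [2.57, 2.57, 3.14, 3.14, 3.14, 3.14, 3.14].

INTERFACE

Orientations are given as a rotation vector (axis times angle).
In Python, from cell import env gives the robot as it stands.
- The arm moves only by the tool play_rows, never from a script. Its argument "targets" is a list of rows, each an object with "claw": the finger opening in mm, from 0 to 94; "offset": the shift along the tool's x, y, z in mm, a list of three; "yaw": the turn about the tool's z in rad. In form: [{"claw": claw, "offset": [x, y, z], "yaw": yaw}, ...]. A call has 1 to 10 rows; each row shifts and turns the commanded pose from where the row before left it, along the tool's axes as they then stand; what a row does not reach is not made up. A row lasts 1/8 s, in which the tool goes at most 62.5 mm and 10.7 degrees, less where a joint would pass 70% of its speed; a pose out of reach is approached as far as the arm can. A call with a gripper value outside its range is refused whole. The fingers move at their own pace and stop on an object; "force" is the grip in N (left out, the last holds). Time passes only in rows, so rows that do not move let the fingers close. It gives the time, the measured TCP pose, the force, the opening and the grip force at its end, in the units of the state.
- env.observe(): the state, without advancing time (a new reading comes with each control period).
- env.get_image(name): name is "side" or "top" or "wrist"; returns a dict with "img" (400x640x3 uint8, blue, green, red), "intrinsics" (3x3 intrinsics, pixels), "k1" (the pictures are not rectified: a ray, as slopes to the right and down, at radius r is drawn at 1 + k1 r^2 times it, then the intrinsics apply), "xyz" and "rotation" of the camera in the world. Camera axes: x right, y down, z forward; pixel columns grow to the right and rows downward; lengths in m; the calibration is good to about 2 mm. A picture is of the moment at which its call begins. There is no depth.
- env.job_done(): hands the job in; it is judged then, once.
The state is a dict: "time_s": time; "joint_positions": joint angles; "joint_velocities": joint speeds; "effort": joint torques, N m; "tcp_pos": TCP position; "orientation": TCP orientation; "force": force on the tool from outside, world axes, zero at the start; "torque": the same for the moment, N m; "grip_width": finger opening in m; "gripper_force": force on a finger pad.
Only numpy, scipy, OpenCV 4.12 (cv2) and the standard library are available. Lean on these libraries where they do the work, as an engineer would, in place of code of your own. Each camera call takes 0.05 s, during which the arm holds its last target. There are 200 camera calls.

TASK

Get the board clamp ready for the next board: slide the index knob along its track until its pointer is level with the thin upright fin on the edge rail (not the low flat block), and let go of it. Then pull the spring jaw open by its upright pull plate until the pointer on the jaw is level with the index pointer, and keep holding it there: the jaw springs shut when released, so you finish with the plate still held in the fingers. Leave the other things on the bench where they are.

Things in the scene. Friction and masses are not known exactly. Their poses are not given: they have to be found in the camera images.
- jaw_frame: fixed frame of the board clamp: aluminium base plate 235 (x) x 150 (y) x 12 mm. Origin at bench height near its middle. Its -x axis, roughly towards the robot, is the way jaw and index slide. In this frame: spring jaw along y = +0.029, index track y = -0.040, riders y = -0.070; fixed jaw (43 mm above the bench) at x = 0.085 to 0.105; other parts of the frame at most 27 mm above the bench
- spring_jaw (a joint): opening of the spring jaw, m: 0 shut against the fixed jaw, grows to 0.09 as it is pulled in the frame's -x. The spring pulls it shut with 3.5 N at 0 and about 9.8 N at 0.09
- pull_plate (a point): upright aluminium plate on the front of the spring jaw: 12 mm thick (x), 46 wide (y), 46 tall. Origin at the middle of its foot, 26 mm above the bench (top at 72 mm), axes parallel to the frame's. At joint 0 it stands at x = 0.012, y = 0.029 in the frame. 50 mm free behind it to the jaw's block (top 42 mm above the bench), nothing in front; the slide under it is 26 mm above the bench
- jaw_pointer (a point): mark line of the jaw's short dark pointer blade on its -y side, 43 mm further along the frame's x than the pull plate; 29 mm above the bench. At equal joint values it is level with the index pointer (frame x = 0.055 minus the joint value)
- index_slider (a joint): position of the index along its track, m: 0 at the far end, grows to 0.09 as it is slid in the frame's -x. Stays where it is left (friction about 1 to 2 N)
- index_knob (a point): black upright knob of the index, 14 mm (x) x 16 mm (y), 36 mm tall. Origin at the middle of its foot, 24 mm above the bench, so its top is 60 mm above the bench; axes parallel to the frame's. Its thin two-ended pointer blade passes through its middle along y
- index_pointer (a point): the line of the index pointer blade, in the middle of the knob, 28 mm above the bench
- fin_rider: dark steel rider on the rail along the base's right (-y) edge: a foot 14x16 mm with a thin upright fin, 3 mm thick (x), 16 wide (y), its top 42 mm above the bench. The index is to stand level with the fin (same frame x). Origin under the fin, 15 mm above the bench; axes parallel to the frame's. Fixed; its place along the edge differs each time
- flat_rider: the other steel rider on the same edge, a low flat block 20x16x8 mm; for another board, not to be used. Fixed; the two may have swapped places
- tip_tinner: bystander: small round grey tin, 36 mm across, 18 high, beside the clamp; not to be moved. Origin at its underside
- flux_bottle: bystander: white bottle with pointed cap, 36 mm across, 100 high, behind the clamp; not to be moved. Origin at its underside
- driver_red: bystander: screwdriver, 160 mm long, 15 thick, in front of the clamp; not to be moved. Origin at its underside

How it is judged:
On the way, in this order (a step that is already met when the one before it is completed fails the run):
1. the index is level with the fin rider within 5 mm, at rest and let go, with the jaw still shut (x of index_pointer in the frame of fin_rider between -0.005 and 0.005 m and velocity of joint index_slider between -0.01 and 0.01 m/s and contact force between index_slider and the fingers below 0.3 N and value of joint spring_jaw below 0.008 m), for 0.2 s.
2. the jaw is pulled out until its pointer is level with the index pointer within 5 mm and held there still by the fingers (x of jaw_pointer in the frame of index_pointer between -0.005 and 0.005 m and velocity of joint spring_jaw between -0.01 and 0.01 m/s and contact force between spring_jaw and the fingers above 2 N), for 0.5 s.
At the end, for the whole second after the job is handed in: the index pointer is within 5 mm of the fin of the fin rider and the knob is not touched; the jaw pointer is within 5 mm of the index pointer, along the frame's x, and stands still, held against its spring by the fingers on the pull plate (contact over 2 N) (all of step 2 and x of index_pointer in the frame of fin_rider between -0.005 and 0.005 m and contact force between index_slider and the fingers below 0.3 N); the arm keeps its last pose, push and grip.
It fails at once if a bystander is shifted by more than 30 mm (distance of any of tip_tinner, flux_bottle, driver_red from where it was at the start of the episode above 0.03 m).
It also fails if it takes over 45 s, if anything falls off the work surface, if the arm or the gripper's body presses on something with over 40 N, if the wrist force passes 120 N, or if a joint passes its speed limit or range.

## Working session

There is one attempt and no reset: what is moved stays moved. The work goes in short steps, Python scripts to look and compute and a tool call to move; the robot and the scene stay as the last step left them, time stands still between calls to the robot, and variables do not carry over. Pictures are saved under pics/ and viewed, at most 10 in all, crops included, and the job is handed in when it is done.

Besides the shell and the picture viewer there is one more tool, called after ">>>" in YAML: its name, and indented under it one key for each argument. play_rows: Moves the arm, as the interface text tells. Its arguments: {"type":"object","properties":{"targets":{"type":"array"},"force":{"type":"number"}},"required":["targets"]}

```bash
ls; mkdir -p pics
cat > h.py <<'E'
import numpy as np, cv2, json
from scipy.spatial.transform import Rotation as R
def snap(env,name,fn):
    d=env.get_image(name); cv2.imwrite(f'pics/{fn}.png',d['img'])
    np.savez(f'pics/{fn}.npz',K=d['intrinsics'],k1=d['k1'],t=d['xyz'],rot=np.array(d['rotation']))
    return d
def load(fn):
    z=np.load(f'pics/{fn}.npz'); r=z['rot']
    M=r if r.shape==(3,3) else R.from_rotvec(r).as_matrix()
    return z['K'],float(z['k1']),z['t'],M
def ray(fn,uv):
    K,k1,t,M=load(fn)
    s=cv2.undistortPoints(np.array([[uv]],float),K,np.array([k1,0,0,0,0.]))[0,0]
    return t,M@np.array([s[0],s[1],1])
def at_z(fn,uv,z):
    t,d=ray(fn,uv); return t+d*(z-t[2])/d[2]
def proj(fn,P):
    K,k1,t,M=load(fn)
    c=(np.atleast_2d(P)-t)@M; s=c[:,:2]/c[:,2:]; r2=(s**2).sum(1,keepdims=True); s=s*(1+k1*r2)
    return s*[K[0,0],K[1,1]]+[K[0,2],K[1,2]]
E
python3 - <<'E'
from cell import env
from h import *
for n in ('top','side'):
    d=snap(env,n,n+'0'); print(d['xyz'],d['rotation'],d['k1'],d['intrinsics'])
print(env.observe())
E
```

```text
pics
[ 0.44479955 -0.32815404  0.91565023] [-2.16672189  2.16771352 -0.05489261] -0.06386012575677022 [[471.81475366   0.         323.03387269]
 [  0.         471.81475366 202.56446131]
 [  0.           0.           1.        ]]
[0.42381551 0.5697877  0.50493597] [-0.12385097  2.63926279 -1.59400682] 0.04909624426472776 [[519.68485752   0.         328.57339221]
 [  0.         519.68485752 199.73345023]
 [  0.           0.           1.        ]]
{'time_s': 0.1, 'joint_positions': array([ 1.08124558,  0.6292426 ,  0.03844268,  1.51824396, -0.02700969,
        0.99630895, -0.0199939 ]), 'joint_velocities': array([-0.00057654, -0.00187552,  0.00094636, -0.00318917,  0.00126829,
        0.00070885, -0.00273914]), 'effort': array([ 2.54276383e-03, -5.50792122e+01,  1.14689391e+00, -1.87117893e+01,
       -5.23033238e-02,  1.91883696e-02,  6.35730044e-05]), 'tcp_pos': array([ 0.26712479, -0.59210395,  0.30186074]), 'orientation': array([-3.06973082e+00, -6.60315669e-01,  5.66420994e-04]), 'force': array([ 0.23930988,  0.01325756, -0.75597613]), 'torque': array([0.01418557, 0.05057868, 0.04019016]), 'gripper_force': 0.0, 'grip_width': 0.0940389104014547}
```

View pics/top0.png

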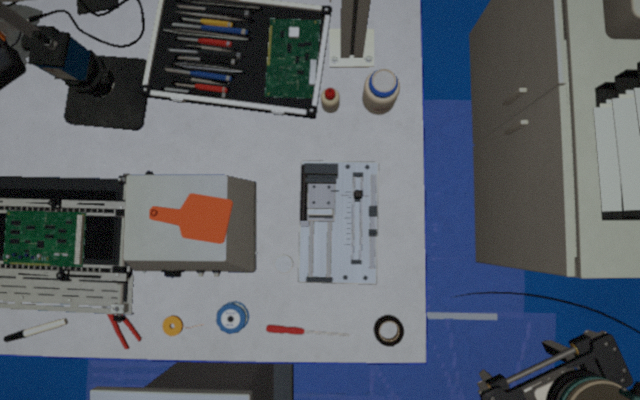

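View pics/side0.png

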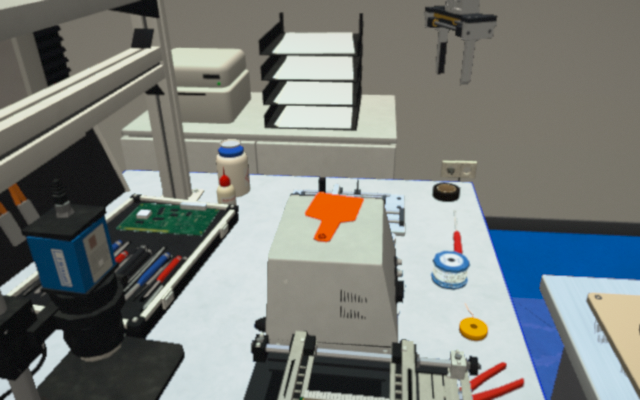

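Run:
```python
from h import *
im=cv2.imread('pics/top0.png')[152:292,285:395]
cv2.imwrite('pics/c0.png',cv2.resize(im,None,fx=4.2,fy=4.2,interpolation=cv2.INTER_CUBIC))
for p in [(300,162),(378,162),(378,283),(300,283)]: print(at_z('top0',p,0.012))
print(load('top0')[3])
```

```text
[ 0.59551986 -0.25755675  0.012     ]
[ 0.59496092 -0.40844813  0.012     ]
[ 0.36344359 -0.40661852  0.012     ]
[ 0.36307144 -0.25855237  0.012     ]
[[ 6.73666752e-04 -9.96866008e-01  7.91056821e-02]
 [-9.99592146e-01  1.58716592e-03  2.85135490e-02]
 [-2.85497416e-02 -7.90926271e-02 -9.96458363e-01]]
```

View pics/c0.png

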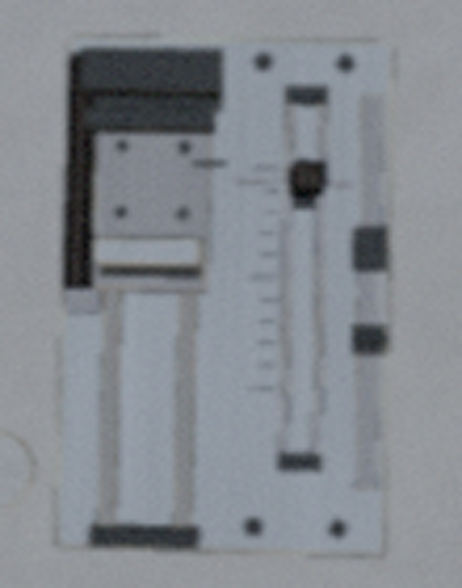

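The top view shows the clamp (crop): knob at about (307,178), flat block rider at (370,248) and the shorter fin foot at (370,338); the faint tin is left at (10,465). The side view is blocked by the grey box. I'll move over the clamp for a wrist view.

>>> play_rows:
  targets:
    - {"claw": 94, "offset": [46, -21, 0], "yaw": 0}
    - {"claw": 94, "offset": [46, -21, 0], "yaw": 0}
    - {"claw": 94, "offset": [46, -21, 0], "yaw": 0}
    - {"claw": 94, "offset": [46, -21, 0], "yaw": 0}
    - {"claw": 94, "offset": [46, -21, 0], "yaw": 0}
    - {"claw": 94, "offset": [46, -21, 0], "yaw": 0}
  force: 20

```text
time_s: 0.85
tcp_pos: [0.4679, -0.3627, 0.3024]
orientation: [-3.071, -0.66, 0.001]
force: [0.1, 0.5, -0.3]
grip_width: 0.0943
gripper_force: 0.0
```

>>> play_rows:
  targets:
    - {"claw": 94, "offset": [0, 0, 0], "yaw": -0.16}
    - {"claw": 94, "offset": [0, 0, 0], "yaw": -0.16}
    - {"claw": 94, "offset": [0, 0, 0], "yaw": -0.16}
    - {"claw": 94, "offset": [0, 0, 0], "yaw": -0.16}
    - {"claw": 94, "offset": [0, 0, 0], "yaw": -0.16}
    - {"claw": 94, "offset": [0, 0, 0], "yaw": -0.16}
    - {"claw": 94, "offset": [0, 0, 0], "yaw": -0.16}
    - {"claw": 94, "offset": [0, 0, 0], "yaw": 0}
    - {"claw": 94, "offset": [0, 0, 0], "yaw": 0}

```text
time_s: 1.98
tcp_pos: [0.4669, -0.3642, 0.3025]
orientation: [-2.254, -2.188, 0.0]
force: [-0.1, -0.2, 0.4]
grip_width: 0.0941
gripper_force: 0.0
```

Run:
```python
from cell import env
from h import *
d=snap(env,'wrist','w1'); o=env.observe()
print(o['time_s'],o['tcp_pos'],R.from_rotvec(o['orientation']).as_matrix().round(4),o['force'])
print(d['xyz'],load('w1')[3].round(3),d['k1'])
```

```text
2.025 [ 0.46701317 -0.36414555  0.30255929] [[ 2.920e-02  9.996e-01 -2.000e-04]
 [ 9.996e-01 -2.920e-02  1.000e-04]
 [ 1.000e-04 -2.000e-04 -1.000e+00]] [ 0.3525045  -0.81016054  1.08684773]
[ 0.46949451 -0.28672263  0.38629732] [[ 1.    -0.028 -0.009]
 [-0.03  -0.964 -0.265]
 [-0.001  0.265 -0.964]] 0.0002507465874405333
```

View pics/w1.png

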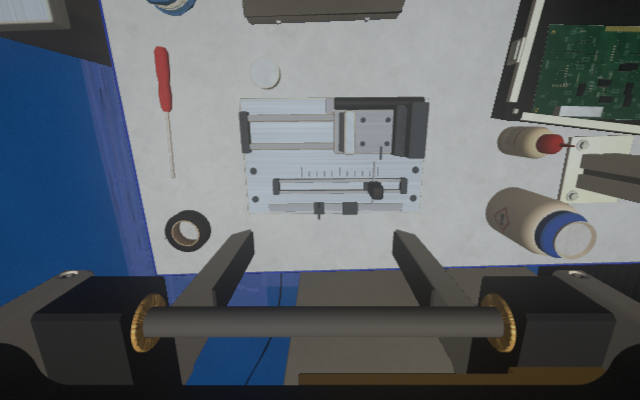

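The wrist view (right = +x) shows the fin rider at about (319,209), flat rider (350,208), knob (376,188), pull plate (348,132). I'll zoom in.

Run:
```python
from h import *
im=cv2.imread('pics/w1.png')[90:222,232:437]
cv2.imwrite('pics/c1.png',cv2.resize(im,None,fx=3.9,fy=3.9,interpolation=cv2.INTER_CUBIC))
```

```text
(no output)
```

View pics/c1.png

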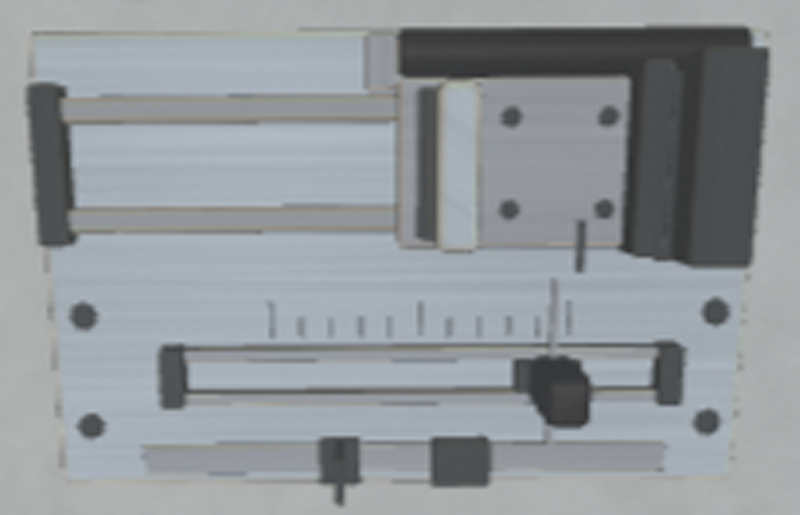

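```bash
cat > m1.py <<'E'
from h import *
def P(u,v,z,fn='w1'): return at_z(fn,(u/3.9+232-0.37,v/3.9+90-0.37),z)
pts=dict(BL=(67,478,.012),BR=(730,472,.012),TL=(32,33,.012),screwTL=(83,316,.012),screwTR=(716,312,.012),screwBL=(91,426,.012),screwBR=(707,422,.012),
 blade_b=(548,441,.028),blade_t=(554,280,.028),jp_b=(580,270,.029),jp_t=(580,222,.029),fin_top_b=(340,503,.042),knobtop=(571,404,.060),
 plate_topR=(480,83,.072),plate_topL=(438,83,.072),plate_botR=(477,250,.072),plate_botL=(440,250,.072),finfootL=(320,470,.02),finfootR=(358,470,.02))
W={k:P(*v) for k,v in pts.items()}
for k,v in W.items(): print(k,v.round(4))
for a,b in (('BL','BR'),('screwTL','screwTR'),('screwBL','screwBR')):
    d=W[b]-W[a]; print(a,b,np.degrees(np.arctan2(d[1],d[0])),np.linalg.norm(d))
E
python3 m1.py
```

```text
BL [ 0.3641 -0.4     0.012 ]
BR [ 0.5971 -0.4047  0.012 ]
TL [ 0.3675 -0.2525  0.012 ]
screwTL [ 0.3751 -0.343   0.012 ]
screwTR [ 0.589  -0.3479  0.012 ]
screwBL [ 0.3743 -0.3814  0.012 ]
screwBR [ 0.5881 -0.3863  0.012 ]
blade_b [ 0.5303 -0.387   0.028 ]
blade_t [ 0.5314 -0.3334  0.028 ]
jp_b [ 0.5395 -0.3304  0.029 ]
jp_t [ 0.5391 -0.3153  0.029 ]
fin_top_b [ 0.4606 -0.4021  0.042 ]
knobtop [ 0.5316 -0.3667  0.06  ]
plate_topR [ 0.503  -0.2742  0.072 ]
plate_topL [ 0.4917 -0.2739  0.072 ]
plate_botR [ 0.5021 -0.3187  0.072 ]
plate_botL [ 0.4918 -0.3184  0.072 ]
finfootL [ 0.4535 -0.3973  0.02  ]
finfootR [ 0.4666 -0.3977  0.02  ]
BL BR -1.1339540447992584 0.23308924785823204
screwTL screwTR -1.319736104636916 0.21397504443621346
screwBL screwBR -1.2944809005952604 0.21385446688169124
```

Run:
```python
from cell import env
from h import *
o=env.observe(); print(o['joint_positions'].round(3),o['time_s'])
for r in (180,220,265):
    b=at_z('top0',(255,r),0); print(b, [at_z('top0',(228,r),h)[:2].round(3) for h in (.15,.2,.25,.3)])
```

```text
[ 0.789  0.555 -0.273  1.679  0.178  0.932  0.419] 2.025
[ 0.56220644 -0.16810747  0.        ] [array([ 0.543, -0.149]), array([ 0.537, -0.161]), array([ 0.53 , -0.173]), array([ 0.524, -0.184])]
[ 0.48354816 -0.16907126  0.        ] [array([ 0.477, -0.151]), array([ 0.475, -0.162]), array([ 0.473, -0.174]), array([ 0.471, -0.185])]
[ 0.39619429 -0.16999478  0.        ] [array([ 0.404, -0.152]), array([ 0.407, -0.163]), array([ 0.409, -0.175]), array([ 0.412, -0.186])]
```

>>> play_rows:
  targets:
    - {"claw": 50, "offset": [-1, 32, 0], "yaw": -0.006}
    - {"claw": 50, "offset": [0, 32, 0], "yaw": 0}
    - {"claw": 50, "offset": [0, 0, 30], "yaw": 0}
    - {"claw": 50, "offset": [0, 0, 40], "yaw": 0}
    - {"claw": 50, "offset": [0, 0, 40], "yaw": 0}
    - {"claw": 50, "offset": [0, 0, 30], "yaw": 0}
    - {"claw": 50, "offset": [0, 0, 20], "yaw": 0}
    - {"claw": 50, "offset": [0, 0, 15], "yaw": 0}
    - {"claw": 50, "offset": [0, 0, 0], "yaw": 0}
    - {"claw": 50, "offset": [0, 0, 0], "yaw": 0}
  force: 10

```text
time_s: 3.28
tcp_pos: [0.5317, -0.3671, 0.1287]
orientation: [2.244, 2.196, 0.001]
force: [0.3, 0.6, 0.2]
grip_width: 0.0502
gripper_force: 0.0
```

Run:
```python
from cell import env
from h import *
d=snap(env,'wrist','w2'); o=env.observe()
print(o['time_s'],o['tcp_pos'],o['orientation'],o['force'],o['grip_width'])
```

```text
3.325 [ 0.53170815 -0.36710445  0.12883489] [2.24345967e+00 2.19624054e+00 8.10168442e-04] [-0.7782675  -0.56568006 -0.70876572] 0.05011202247835939
```

View pics/w2.png

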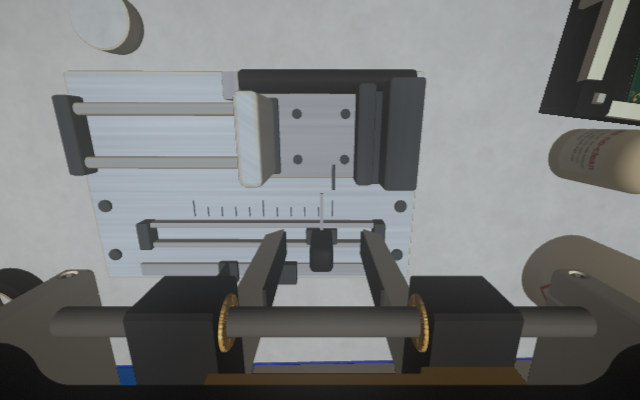

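The knob at (320,250) sits between the fingers. I'll close and slide about 70 mm.

>>> play_rows:
  targets:
    - {"claw": 10, "offset": [0, 0, 0], "yaw": 0}
    - {"claw": 10, "offset": [0, 0, 0], "yaw": 0}
    - {"claw": 10, "offset": [0, 0, 0], "yaw": 0}
    - {"claw": 10, "offset": [0, 0, 0], "yaw": 0}
    - {"claw": 10, "offset": [0, 0, 0], "yaw": 0}
  force: 10

```text
time_s: 3.95
tcp_pos: [0.531, -0.3667, 0.1277]
orientation: [-2.245, -2.198, 0.0]
force: [0.8, 0.9, 2.2]
grip_width: 0.0136
gripper_force: 10.0
```

>>> play_rows:
  targets:
    - {"claw": 10, "offset": [0, -5, 0], "yaw": 0}
    - {"claw": 10, "offset": [0, -10, 0], "yaw": 0}
    - {"claw": 10, "offset": [0, -10, 0], "yaw": 0}
    - {"claw": 10, "offset": [0, -10, 0], "yaw": 0}
    - {"claw": 10, "offset": [0, -10, 0], "yaw": 0}
    - {"claw": 10, "offset": [0, -10, 0], "yaw": 0}
    - {"claw": 10, "offset": [0, -10, 0], "yaw": 0}
    - {"claw": 10, "offset": [0, -5, 0], "yaw": 0}
    - {"claw": 10, "offset": [0, 0, 0], "yaw": 0}
    - {"claw": 10, "offset": [0, 0, 0], "yaw": 0}

```text
time_s: 5.2
tcp_pos: [0.4603, -0.3651, 0.1277]
orientation: [-2.244, -2.197, 0.002]
force: [-2.0, 1.2, 4.3]
grip_width: 0.0137
gripper_force: 10.0
```

Run:
```python
from cell import env
from h import *
d=snap(env,'wrist','w3'); o=env.observe()
p=o['tcp_pos'];print(o['time_s'],p,p[0]-.0225*p[1],o['orientation'],o['force'],o['grip_width'])
im=d['img'][150:300,200:440]
cv2.imwrite('pics/c3.png',cv2.resize(im,None,fx=3.3,fy=3.3,interpolation=cv2.INTER_CUBIC))
```

```text
5.25 [ 0.46054254 -0.36514849  0.12769686] 0.468758379865503 [-2.24393008e+00 -2.19704899e+00  1.20709818e-03] [-1.92382295  0.24246522  4.72072831] 0.014246957913657052
```

View pics/c3.png

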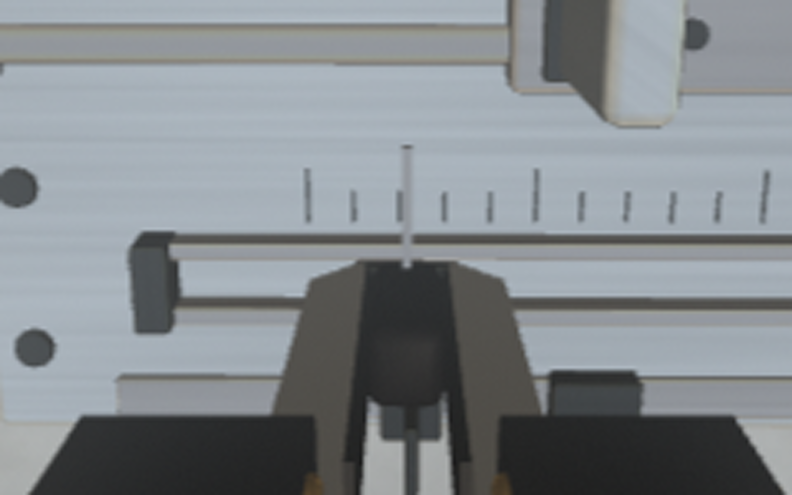

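The crop shows the blade at (407,200) and the fin between the fingers at (411,465), flat rider at (595,393).

Run:
```python
from h import *
f=lambda u,v,z: (lambda p:(p.round(4),round(p[0]-.0225*p[1],4)))(at_z('w3',(u/3.3+200-.35,v/3.3+150-.35),z))
print(f(407,155,.028),f(407,225,.028),'fin',f(411,440,.042),f(411,490,.042),f(411,440,.03),'foot',f(381,430,.02),f(441,430,.02))
```

```text
(array([ 0.461 , -0.3339,  0.028 ]), np.float64(0.4685)) (array([ 0.4607, -0.3487,  0.028 ]), np.float64(0.4686)) fin (array([ 0.4607, -0.3898,  0.042 ]), np.float64(0.4695)) (array([ 0.4605, -0.4013,  0.042 ]), np.float64(0.4695)) (array([ 0.4606, -0.397 ,  0.03  ]), np.float64(0.4695)) foot (array([ 0.4537, -0.4004,  0.02  ]), np.float64(0.4627)) (array([ 0.4674, -0.4006,  0.02  ]), np.float64(0.4764))
```

>>> play_rows:
  targets:
    - {"claw": 10, "offset": [0, 1, 0], "yaw": 0}
    - {"claw": 10, "offset": [0, 0, 0], "yaw": 0}
    - {"claw": 50, "offset": [0, 0, 0], "yaw": 0}
    - {"claw": 50, "offset": [0, 0, 0], "yaw": 0}
    - {"claw": 50, "offset": [0, 0, 0], "yaw": 0}
    - {"claw": 50, "offset": [0, 0, 0], "yaw": 0}
    - {"claw": 50, "offset": [0, 0, -20], "yaw": 0}
    - {"claw": 50, "offset": [0, 0, -40], "yaw": 0}
    - {"claw": 50, "offset": [0, 0, -40], "yaw": 0}
    - {"claw": 50, "offset": [0, 0, -20], "yaw": 0}

```text
time_s: 6.5
tcp_pos: [0.4627, -0.3657, 0.25]
orientation: [2.243, 2.196, 0.001]
force: [0.2, -0.4, 0.0]
grip_width: 0.0501
gripper_force: 0.0
```

>>> play_rows:
  targets:
    - {"claw": 50, "offset": [32, 17, 0], "yaw": 0}
    - {"claw": 50, "offset": [33, 18, 0], "yaw": 0}
    - {"claw": 50, "offset": [0, 0, 0], "yaw": 0}
    - {"claw": 50, "offset": [0, 0, 0], "yaw": 0}

```text
time_s: 7.0
tcp_pos: [0.4979, -0.3017, 0.2476]
orientation: [2.245, 2.198, -0.002]
force: [0.2, -0.5, -0.1]
grip_width: 0.05
gripper_force: 0.0
```

Run:
```python
from cell import env
from h import *
d=snap(env,'wrist','w4'); o=env.observe()
p=o['tcp_pos'];print(o['time_s'],p,p[0]-.0225*p[1],o['orientation'],o['force'],o['grip_width'],o['joint_positions'].round(2))
```

```text
7.05 [ 0.49765122 -0.30223837  0.24753649] 0.5044515829872087 [ 2.24634278e+00  2.19619472e+00 -1.85089117e-03] [-0.81604911  0.12138738  0.1838199 ] 0.05012044933924167 [ 0.67  0.61 -0.27  1.76  0.21  0.8   0.28]
```

View pics/w4.png

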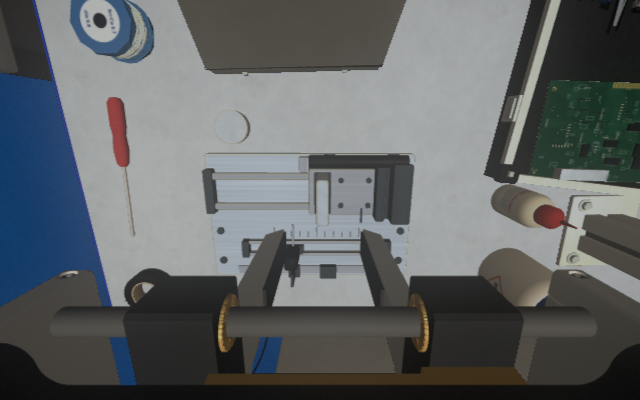

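Plate at (322,200) lies centred between the fingers; the knob (292,258) stands by the fin (292,282). Descending and gripping.

>>> play_rows:
  targets:
    - {"claw": 50, "offset": [0, 0, 20], "yaw": 0}
    - {"claw": 50, "offset": [0, 0, 30], "yaw": 0}
    - {"claw": 50, "offset": [0, 0, 30], "yaw": 0}
    - {"claw": 50, "offset": [0, 0, 20], "yaw": 0}
    - {"claw": 50, "offset": [0, 0, 11], "yaw": 0}
    - {"claw": 5, "offset": [0, 0, 0], "yaw": 0}
    - {"claw": 5, "offset": [0, 0, 0], "yaw": 0}
    - {"claw": 5, "offset": [0, 0, 0], "yaw": 0}
    - {"claw": 5, "offset": [0, 0, 0], "yaw": 0}
    - {"claw": 5, "offset": [0, 0, 0], "yaw": 0}
  force: 30

```text
time_s: 8.3
tcp_pos: [0.4972, -0.3012, 0.1371]
orientation: [-2.244, -2.196, 0.003]
force: [-4.5, 0.2, 5.9]
grip_width: 0.0117
gripper_force: 30.0
```

>>> play_rows:
  targets:
    - {"claw": 5, "offset": [0, -4, 0], "yaw": 0}
    - {"claw": 5, "offset": [0, -8, 0], "yaw": 0}
    - {"claw": 5, "offset": [0, -10, 0], "yaw": 0}
    - {"claw": 5, "offset": [0, -10, 0], "yaw": 0}
    - {"claw": 5, "offset": [0, -10, 0], "yaw": 0}
    - {"claw": 5, "offset": [0, -10, 0], "yaw": 0}
    - {"claw": 5, "offset": [0, -10, 0], "yaw": 0}
    - {"claw": 5, "offset": [0, -10, 0], "yaw": 0}
    - {"claw": 5, "offset": [0, -5, 0], "yaw": 0}
    - {"claw": 5, "offset": [0, 0, 0], "yaw": 0}

```text
time_s: 9.55
tcp_pos: [0.4246, -0.2994, 0.1372]
orientation: [2.239, 2.195, 0.007]
force: [8.7, -0.2, -4.3]
grip_width: 0.0117
gripper_force: 30.1
```

Run:
```python
from cell import env
from h import *
d=snap(env,'wrist','w5'); o=env.observe()
p=o['tcp_pos'];print(o['time_s'],p,p[0]-.0225*p[1],o['orientation'],o['force'],o['grip_width'])
im=d['img'][100:320,220:500]
cv2.imwrite('pics/c5.png',cv2.resize(im,None,fx=2.7,fy=2.7,interpolation=cv2.INTER_CUBIC))
```

```text
9.6 [ 0.42484052 -0.2994235   0.13714409] 0.43157754511127144 [2.23882331 2.19511655 0.0070173 ] [ 8.42790985 -1.28238877 -4.23669645] 0.011899709617314465
```

View pics/c5.png

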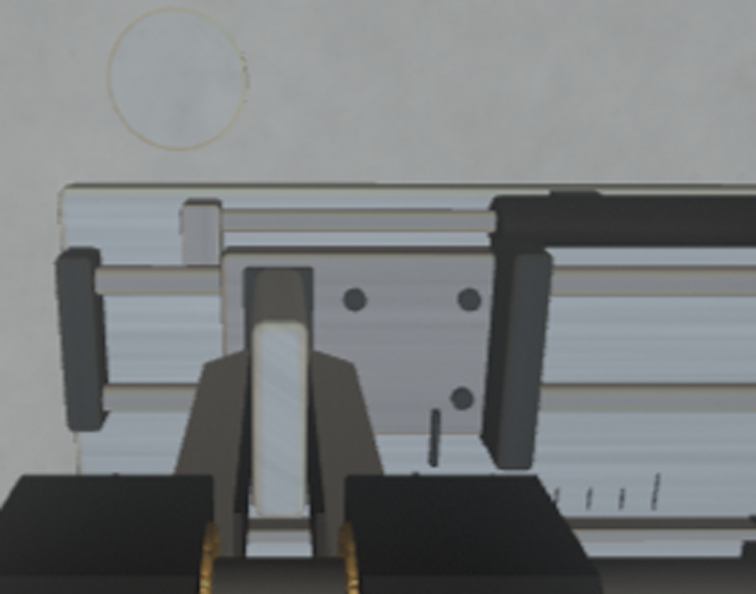

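Jaw pointer at crop (434,440) and a thin blade end/mark at (416,474), just above the gripper body. Measuring both, plus the index in the earlier w4 picture.

Run:
```python
from h import *
g=lambda fn,uv,z: (lambda p:(p.round(4),round(p[0]-.0225*p[1],4),round(p[1]+.0225*p[0],4)))(at_z(fn,uv,z))
c=lambda u,v:(u/2.7+220-.3,v/2.7+100-.3)
print('jp',g('w5',c(434,415),.029),g('w5',c(434,462),.029)); print('tip',g('w5',c(416,474),.028))
W=lambda s,n,z:[s+.0225*n,n-.0225*s,z]
def prof(fn,n,z,lo,hi):
    im=cv2.cvtColor(cv2.imread(f'pics/{fn}.png'),cv2.COLOR_BGR2GRAY).astype(np.float32)
    s=np.arange(lo,hi,.0005); q=proj(fn,[W(a,n,z) for a in s]).astype(np.float32)
    v=cv2.remap(im,q[:,:1],q[:,1:],cv2.INTER_LINEAR)[:,0]; return s,v
for fn,n,z in (('w4',-.325,.028),('w4',-.329,.028),('w4',-.333,.028),('w4',-.336,.028),('w4',-.387,.042),('w4',-.391,.042),('w5',-.320,.028),('w5',-.3225,.028)):
    s,v=prof(fn,n,z,.456,.484); print(fn,n,proj(fn,[W(.47,n,z)]).round(0),' '.join(f'{x:.0f}' for x in v[::2]))
```

```text
jp (array([ 0.4676, -0.3144,  0.029 ]), np.float64(0.4747), np.float64(-0.3039)) (array([ 0.4681, -0.3286,  0.029 ]), np.float64(0.4755), np.float64(-0.3181))
tip (array([ 0.4634, -0.3328,  0.028 ]), np.float64(0.4709), np.float64(-0.3223))
w4 -0.325 [[292. 227.]] 167 166 167 167 167 167 167 167 167 167 167 167 161 151 139 134 152 167 167 167 166 167 167 167 167 167 167 167
w4 -0.329 [[292. 230.]] 92 89 85 96 121 143 156 163 165 166 166 159 151 146 142 144 157 166 166 166 165 158 155 160 165 165 166 165
w4 -0.333 [[293. 234.]] 82 81 72 60 53 58 99 147 166 166 166 153 131 128 135 145 158 166 166 165 166 140 136 153 165 165 165 166
w4 -0.336 [[293. 236.]] 80 73 60 52 51 58 106 150 165 165 164 154 138 136 131 137 154 164 165 164 165 147 145 156 164 164 164 164
w4 -0.387 [[293. 283.]] 164 164 165 164 164 163 164 164 164 164 162 134 95 75 67 91 139 162 162 162 162 162 162 162 161 161 161 161
w4 -0.391 [[293. 286.]] 164 165 164 164 163 163 163 163 163 162 158 130 89 71 89 124 151 161 161 162 162 161 161 160 160 161 162 161
w5 -0.32 [[373. 273.]] 70 70 70 70 70 105 148 156 156 157 157 156 156 156 157 157 156 157 148 122 124 150 156 157 156 157 156 156
w5 -0.3225 [[373. 276.]] 47 48 48 48 47 48 73 81 81 81 81 81 81 74 55 55 76 81 82 81 82 81 83 83 84 84 83 83
```

>>> play_rows:
  targets:
    - {"claw": 5, "offset": [0, -2.5, 0], "yaw": 0}
    - {"claw": 5, "offset": [0, -2, 0], "yaw": 0}
    - {"claw": 5, "offset": [0, 0, 0], "yaw": 0}
    - {"claw": 5, "offset": [0, 0, 0], "yaw": 0}
    - {"claw": 5, "offset": [0, 0, 0], "yaw": 0}
    - {"claw": 5, "offset": [0, 0, 0], "yaw": 0}
    - {"claw": 5, "offset": [0, 0, 0], "yaw": 0}
    - {"claw": 5, "offset": [0, 0, 0], "yaw": 0}

```text
time_s: 10.6
tcp_pos: [0.4207, -0.2994, 0.1372]
orientation: [2.238, 2.195, 0.007]
force: [9.1, 0.1, -3.7]
grip_width: 0.0117
gripper_force: 30.1
```

Run:
```python
from cell import env
from h import *
d=snap(env,'wrist','w6'); o=env.observe()
p=o['tcp_pos'];print(o['time_s'],p,p[0]-.0225*p[1],o['orientation'],o['force'],o['grip_width'],o['gripper_force'])
im=d['img'][220:300,320:440]
cv2.imwrite('pics/c6.png',cv2.resize(im,None,fx=6,fy=6,interpolation=cv2.INTER_CUBIC))
```

```text
10.65 [ 0.42073903 -0.29932415  0.1371485 ] 0.42747382083153507 [2.23817968 2.19515035 0.00746068] [ 8.79228361  0.75256895 -4.22428887] 0.01144312989135908 30.063624680042267
```

View pics/c6.png

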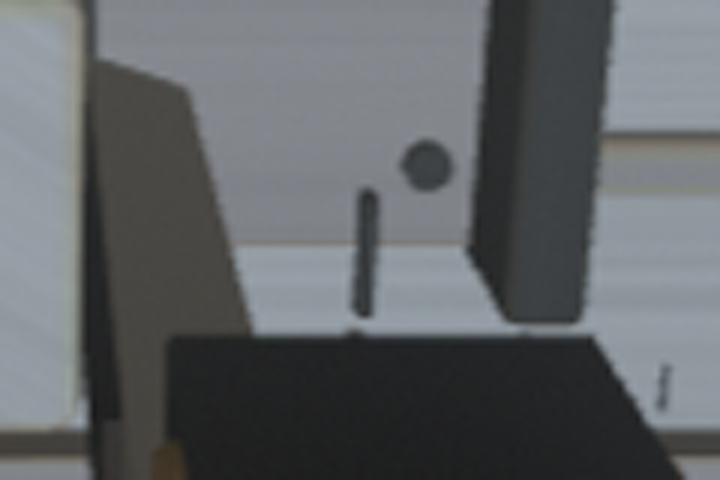

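Jaw pointer at crop (363,317) and index blade tip at (354,333), nearly in line.

Run:
```python
from h import *
for n,u,v,z in (('jp',368,195,.029),('jp',363.5,313,.029),('tip',354,333,.028)):
    p=at_z('w6',(u/6+320-.42,v/6+220-.42),z); print(n,p.round(4),round(p[0]-.0225*p[1],4))
```

```text
jp [ 0.4641 -0.3132  0.029 ] 0.4711
jp [ 0.4641 -0.3293  0.029 ] 0.4715
tip [ 0.4632 -0.3326  0.028 ] 0.4707
```

```bash
python3 -c "
from cell import env
print(env.job_done())"
```

```text
the job is handed in; nothing more can be done
None
```

I handed the job in with the index about 1 mm from the fin and let go. The jaw pointer is within about 1 mm of the index, with the pull plate still held at 30 N grip. These are camera measurements, and hand-in gave no verdict.

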